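# Rock the angle gauge on the rib to its index and hold it

### The job

Lift the aluminium guard off the sample's rib and stand it upright on the bare bench, clear of the sample. Then take the angle gauge by its knob, set the middle of its base on the round back of the rib with the pointer's pivot pin running along the rib, and rock it there until its swinging pointer settles still, its foot pointing straight at the small index tab; finish while holding it like that, base resting on the rib, neither put down nor let go. Leave the other things on the bench where they are.

Things in the scene. Friction and masses are not known exactly. Their poses are not given: they have to be found in the camera images.
- sample: Ultrasonic test sample, fixed to the bench: dark steel plate 130 (its x) x 110 (its y) x 12 mm thick, with a round-backed steel rib along its own x across the middle (rib 100 mm long, centred; a 12 mm thick web that carries a round bar of radius 10 mm whose axis lies 32 mm above the bench; the top of the rib is 42 mm above the bench). Origin: centre of the plate's underside, on the bench; z up.
- guard: Loose aluminium channel (inverted U) that straddles the rib, standing on the sample's plate: 90 (its x) x 46 (its y) x 40 mm high, walls 4 mm, open below, 0.12-0.26 kg, with an upright square black knob 22 x 22 mm on top that reaches from 40 to 82 mm above its underside. Origin: centre of its underside; z up.
- guard_knob (a point): Grasp point on the guard's knob, on its vertical middle line, 66 mm above the guard's underside.
- gauge: Loose gauge, 0.35-0.6 kg: flat base 110 x 110 x 12 mm; upright case across its middle, 100 wide (y), 21 deep (x), top at 112 mm; black square knob 22 x 22 on it, 112 to 154 mm up. Pointer on the case's +x side; below it a white shelf with ticks under a clear cover (38 mm up). Origin: centre of the underside; x along the pointer's pivot pin, z up. Rock it about x.
- gauge_knob (a point): Grasp point on the gauge's knob, on the middle line, 136 mm above the gauge's underside.
- pointer (a joint): Angle (rad) of the black weighted pointer, hanging from a pivot 100 mm above the gauge's underside, lightly damped (settles in about 2 s). 0: along the gauge's -z; positive: turned about its +x (tip to +y). The foot is bent to +x and shows over the white shelf. It stays plumb: rocking the gauge by a about its +x makes it read -a.
- index (a joint): Angle (rad) of the black index tab in front of the pointer's foot, counted like the pointer's; set before the start, 0.12 to 0.36, and stiff: it does not move during the job and cannot be touched. The pointer is on its mark when both angles are equal.
- pointer_tip (a point): Front end of the pointer's black foot (4 mm wide, 18 mm long along x), 75 mm below the pivot along the pointer, 26 mm in front (+x) of the gauge's middle.
- index_mark (a point): Where the pointer's front end should be: the same distances (75 mm from the pivot, 26 mm in front of the gauge's middle), at the index's angle, 1 mm behind the index tab, a black tab 6 mm wide, 14 mm long along x, over the front of the white shelf. The foot then points straight at the tab.
- bottle: White closed bottle 56 mm wide, 130 mm tall; leave alone. Origin: centre of its underside.
- step_block: Loose steel staircase block 80 x 25 mm, 10 to 40 mm high; leave alone. Origin: centre of its underside.
- curved_block: Loose steel disc block 70 mm across, 25 mm high; leave alone. Origin: centre of its underside.
- probe_a: Small round steel probe, 24 mm wide, 42 mm tall; leave alone. Origin: underside centre.
- probe_b: Small clear plastic wedge with a steel probe on it, 30 x 22 x 38 mm; leave alone. Origin: underside centre.
- driver: Screwdriver lying on the bench near the robot; leave alone.
Not all that is in view belongs to the job. There is more than one size of the gauge; the job needs the larger. There is more than one size of the sample; the one meant has the size given above.

How it is judged:
By the outcome, as a careful person would: the job done as asked, in the order asked, and still so for the second after the job is handed in, while the arm keeps its last pose, push and grip.
It also fails if it takes over 64 s, if anything falls off the work surface, if the arm or the gripper's body presses on something with over 40 N, if the wrist force passes 120 N, or if a joint passes its speed limit or range.

### The arm

A 6-joint arm with a two-finger parallel gripper is mounted at the origin on the work surface. World frame = base frame: x ahead of the robot, y to its left, z up, the work surface at z = 0. Lengths are in mm, angles in rad, forces in N, time in s.
With the tool pointing down it reaches from about 350 to 975 mm from the base axis. Payload 7.1 kg.
Tool frame: the origin (TCP) lies between the finger pads; the fingertips stand 19 mm ahead of it and the grasp point (between the pads) is the TCP; z points along the fingers, y is the line along which they close (so a half turn about z gives the same grasp; the last joint's range is limited). The gripper opens to 88 mm and grips with 3 to 60 N. Pads are 20 mm wide; open, the fingers measure 115 mm over their backs; the gripper's body (75 mm by 178 mm) begins 61 mm behind the grasp point.
Start: joints at [-1.18, 0.423, 1.63, -0, 1.089, -0.019], TCP at [249.032, -573.226, 241.675] pointing down, gripper open.
Joint ranges: [-3, 3], [-0.9, 2.11], [0.09, 2.58], [-1.31, 4.45], [0.11, 2.69], [-2.54, 2.54]. Speed limits (rad/s): [2.39, 2.39, 3.01, 3.14, 3.14, 3.14].

### API

Orientations are given as a rotation vector (axis times angle).
In Python, from workcell import ctrl gives the robot as it stands.
- The arm moves only by the tool arm_command, never from a script. Its argument "series" is a list of rows, each an object with "linear": the shift along the tool's x, y, z in m, a list of three; "turn": the turn about the tool's z in rad. A call has 1 to 10 rows; each row shifts and turns the commanded pose from where the row before left it, along the tool's axes as they then stand; what a row does not reach is not made up. A row lasts 1/10 s, in which the tool goes at most 50 mm and 8.59 degrees, less where a joint would pass 70% of its speed; a pose out of reach is approached as far as the arm can. A call with a gripper value outside its range is refused whole. "jaw" is the opening, from -1 (shut) to 1 (fully open), set as the call begins (left out, the last holds). The fingers move at their own pace and stop on an object; the grip force is fixed at half the most. Time passes only in rows, so rows that do not move let the fingers close. It gives the time, the measured TCP pose, the force, the opening and the grip force at its end, in the units of the state.
- ctrl.get_obs(): the state, without advancing time (a new reading comes with each control period).
- ctrl.get_image(name): name is "scene" or "top" or "wrist"; returns a dict with "frame" (384x512x3 uint8, blue, green, red), "fx", "fy", "cx", "cy" (pixels), "rvec" (rotation vector, rad) and "tvec" (3), from world to camera coordinates, as OpenCV has them. Camera axes: x right, y down, z forward; pixel columns grow to the right and rows downward; lengths in mm; the calibration is good to about 2 mm. A picture is of the moment at which its call begins. There is no depth.
- ctrl.close_job(): hands the job in; it is judged then, once.
The state is a dict: "t": time; "qpos": joint angles; "qvel": joint speeds; "joint_torque": joint torques, N m; "ee_pos": TCP position; "orientation": TCP orientation; "ft_force": force on the tool from outside, world axes, zero at the start; "moment": the same for the moment, N m; "width": finger opening in mm; "grasp_force": force on a finger pad.
Only numpy, scipy, OpenCV 4.12 (cv2) and the standard library are available. Lean on these libraries where they do the work, as an engineer would, in place of code of your own. Each camera call takes 0.05 s, during which the arm holds its last target. There are 200 camera calls.

## Working session

There is one attempt and no reset: what is moved stays moved. The work goes in short steps, Python scripts to look and compute and a tool call to move; the robot and the scene stay as the last step left them, time stands still between calls to the robot, and variables do not carry over. Pictures are saved under pics/ and viewed, at most 10 in all, crops included, and the job is handed in when it is done.

Besides the shell and the picture viewer there is one more tool, called after ">>>" as name([rows], argument=value, ...), one row to a line, values as JSON. arm_command: Moves the arm, as the interface text tells. Its arguments: {"type":"object","properties":{"series":{"type":"array"},"jaw":{"type":"number"}},"required":["series"]}

```bash
mkdir -p pics; cat > h.py <<'E'
import numpy as np, cv2
from scipy.spatial.transform import Rotation as R
from workcell import ctrl
def shot(name,fn,crop=None,scale=1):
    d=ctrl.get_image(name); f=np.ascontiguousarray(d["frame"]); np.save('pics/'+fn+'.npy',{k:v for k,v in d.items()},allow_pickle=True)
    save(f,fn,crop,scale); return d
def save(f,fn,crop=None,scale=1):
    if crop: u0,v0,u1,v1=crop; f=f[v0:v1,u0:u1]
    cv2.imwrite('pics/'+fn+'.png',cv2.resize(f,None,fx=scale,fy=scale,interpolation=cv2.INTER_CUBIC))
def load(fn): return np.load('pics/'+fn+'.npy',allow_pickle=True).item()
def ray(d,u,v):
    M=R.from_rotvec(np.ravel(d["rvec"])).as_matrix(); t=np.ravel(d["tvec"])
    return -M.T@t, M.T@np.array([(u-d["cx"])/d["fx"],(v-d["cy"])/d["fy"],1])
def atz(d,u,v,z):
    c,r=ray(d,u,v); return c+r*(z-c[2])/r[2]
def proj(d,p):
    M=R.from_rotvec(np.ravel(d["rvec"])).as_matrix(); q=M@np.asarray(p,float)+np.ravel(d["tvec"])
    return np.array([d["fx"]*q[0]/q[2]+d["cx"],d["fy"]*q[1]/q[2]+d["cy"]])
E
python3 - <<'E'
from h import *
a=shot("top","top0"); b=shot("scene","sc0")
w=np.hstack([a["frame"],b["frame"]]); 
cv2.imwrite('pics/both.png',cv2.resize(np.vstack([a["frame"],b["frame"]]),None,fx=.78,fy=.78))
save(a["frame"],"top0",None,1.56);save(b["frame"],"sc0",None,1.56)
for d in(a,b): print(ray(d,256,192), d["fx"])
o=ctrl.get_obs(); print(o["t"],o["ee_pos"],o["orientation"],o["width"],R.from_rotvec(o["orientation"]).as_matrix().round(3))
E
```

```text
(array([ 454.26721997,   47.72076096, 1120.28405978]), array([ 0.13162684, -0.01336984, -0.99127326])) 376.4667928663778
(array([1137.14989147,  -20.5994291 ,  715.99880706]), array([-0.66661527,  0.12894557, -0.73438239])) 361.6756102481413
0.1 [ 248.85763536 -572.76512391  240.97536829] [-3.07450500e+00 -6.38900851e-01  3.91035047e-04] 88.19883167326212 [[ 0.917  0.398 -0.001]
 [ 0.398 -0.917  0.001]
 [ 0.    -0.001 -1.   ]]
```

View pics/top0.png

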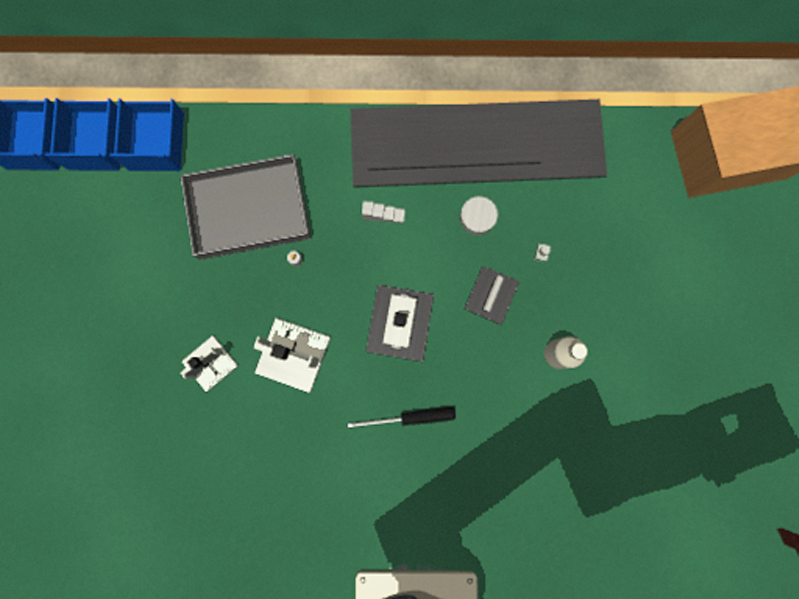

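View pics/sc0.png

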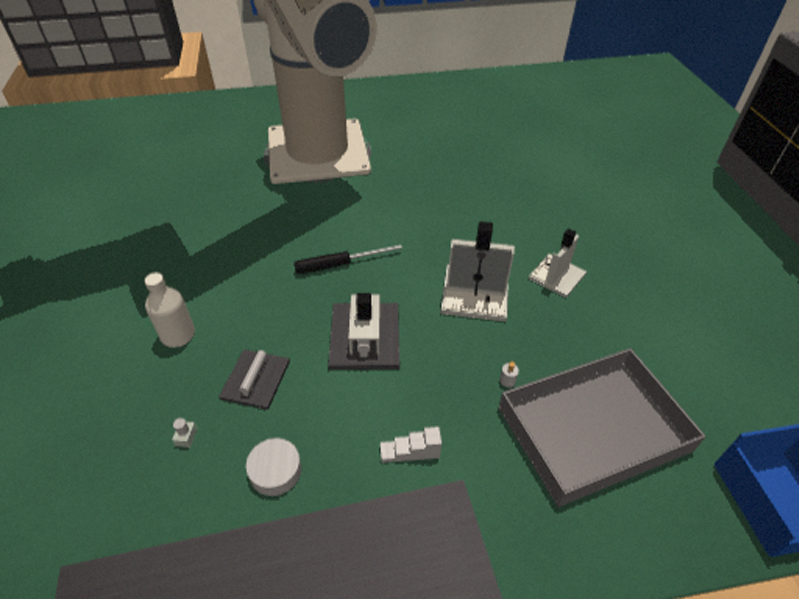

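The top view shows the guarded sample at about (400,323) and the large gauge at (292,355), with its shelf facing +x. The smaller decoys are at (208,365) and (492,295). I'll enlarge the job area next.

```bash
python3 - <<'E'
from h import *
save(load("top0")["frame"],"c1",(155,175,285,255),6)
E
```

```text
(no output)
```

View pics/c1.png

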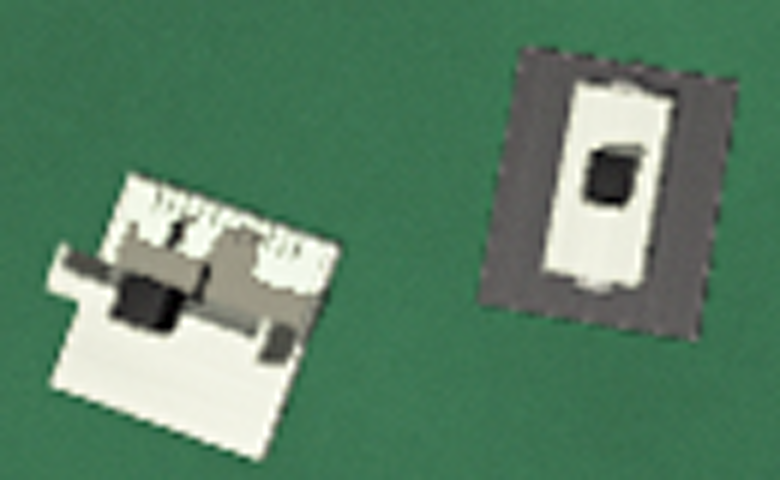

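```bash
python3 - <<'E'
from h import *
d=load("top0")
P=lambda c,z: atz(d,155+(c[0]+.5)/6-.5,175+(c[1]+.5)/6-.5,z)
def rect(n,cs,z):
    p=np.array([P(c,z)[:2] for c in cs]); a=p[0]+p[1]-p[2]-p[3]; b=p[1]+p[2]-p[0]-p[3] # fwd(up image), right
    print(n,p.mean(0).round(1),"L fwd",np.hypot(*a)/2,"L side",np.hypot(*b)/2,"yaw x",np.degrees(np.arctan2(a[1],a[0])),"yaw from -y side",np.degrees(np.arctan2(b[1],b[0]))+90)
rect("plate",[(524,47),(738,80),(697,340),(480,303)],12)
rect("guard",[(577,82),(673,97),(642,285),(545,270)],52)
rect("gauge",[(130,174),(341,243),(263,460),(50,386)],12)
print("gknob",P((611,177),94),"gaugeknob",P((145,303),154))
for n,p,z in [("smallsample",(492,295),6),("small gauge",(208,365),5),("probe_b?",(294,257),20),("driver",(350,426),5),("driver2",(455,413),10),("step",(383,212),20),("bottle",(565,352),0),("tray",(200,255),0),("tray2",(312,237),0)]:
    print(n,atz(d,p[0]/1.5605,p[1]/1.5605,z).round())
E
```

```text
plate [558.2  31.9] L fwd 129.25647991141068 L side 107.49297050844768 yaw x -9.016682189373308 yaw from -y side -8.843904684193376
guard [558.5  32.7] L fwd 90.92081136559031 L side 46.37295122452906 yaw x -9.164515067220348 yaw from -y side -8.463792348429209
gauge [496.2 233.8] L fwd 110.56012587396644 L side 109.97456227742569 yaw x -18.745328171486474 yaw from -y side -18.049542198407863
gknob [557.17167658  32.55774052  94.        ] gaugeknob [495.77197797 231.83528803 154.        ]
smallsample [ 612. -145.    6.]
small gauge [475. 393.   5.]
probe_b? [681. 234.  20.]
driver [364. 124.   5.]
driver2 [390. -72.  10.]
step [770.  66.  20.]
bottle [ 505. -283.    0.]
tray [688. 420.   0.]
tray2 [725. 204.   0.]
```

>>> arm_command([
  {"linear": [0.031,-0.0255,0],"turn": 0},
  {"linear": [0.031,-0.0255,0],"turn": 0},
  {"linear": [0.031,-0.0255,0],"turn": 0},
  {"linear": [0.031,-0.0255,0],"turn": 0},
  {"linear": [0.031,-0.0255,0],"turn": 0},
  {"linear": [0.031,-0.0255,0],"turn": 0},
  {"linear": [0.031,-0.0255,0],"turn": 0},
  {"linear": [0.031,-0.0255,0],"turn": 0},
  {"linear": [0.031,-0.0255,0],"turn": 0},
  {"linear": [0.031,-0.0255,0],"turn": 0},
], jaw=1)

```text
t: 1.1
ee_pos: [432.1, -214.2, 241.6]
orientation: [-3.076, -0.639, 0.0]
ft_force: [0.6, 0.2, 0.5]
width: 88.0
grasp_force: 0.0
```

>>> arm_command([
  {"linear": [0.03,-0.0255,0],"turn": 0},
  {"linear": [0.03,-0.0255,0],"turn": 0},
  {"linear": [0.03,-0.0255,0],"turn": -0.14},
  {"linear": [0,0,0],"turn": -0.14},
  {"linear": [0,0,0],"turn": -0.14},
  {"linear": [0,0,0],"turn": -0.14},
  {"linear": [0,0,0],"turn": -0.14},
  {"linear": [0,0,0],"turn": -0.14},
  {"linear": [0,0,0],"turn": -0.14},
  {"linear": [0,0,0],"turn": 0},
])

```text
t: 2.1
ee_pos: [483.6, -109.7, 241.4]
orientation: [-2.411, -2.013, 0.001]
ft_force: [-0.3, 0.9, -0.1]
width: 88.0
grasp_force: 0.0
```

```bash
cat >> h.py <<'E'
def go(x,y,z,toolyaw_y=None):
    "tool-axes shift from the measured pose to the target; turn so that tool y points at angle (deg), mod 180"
    o=ctrl.get_obs(); M=R.from_rotvec(o["orientation"]).as_matrix(); d=M.T@(np.array([x,y,z])-o["ee_pos"])
    cur=np.degrees(np.arctan2(M[1,1],M[0,1])); t=0
    if toolyaw_y is not None: t=-((toolyaw_y-cur+90)%180-90)
    print("t",round(o["t"],2),"pos",np.round(o["ee_pos"],1),"tooly",round(cur,1),"q",np.round(o["qpos"],2),"w",round(o["width"],1),"F",np.round(o["ft_force"],1),"grip",round(o["grasp_force"],1))
    print("SHIFT mm",d.round(1),"TURN rad",round(np.radians(t),3))
E
python3 - <<'E'
from h import *
go(557.8,32.5,78,-9)
d=shot("wrist","w1",None,1.2)
for z,p in [(94,(557.8,32.5)),(12,(558.2,32))]: print(proj(d,[*p,z])*1.2)
E
```

```text
t 2.1 pos [ 483.6 -109.7  241.4] tooly -10.3 q [-0.25  0.23  1.91 -0.    1.   -0.07] w 88.0 F [-0.3  0.9 -0.1] grip 0.0
SHIFT mm [153.2  47.7 163.4] TURN rad -0.023
[360.64684712  32.44704462]
[346.96187915  58.4596484 ]
```

View pics/w1.png

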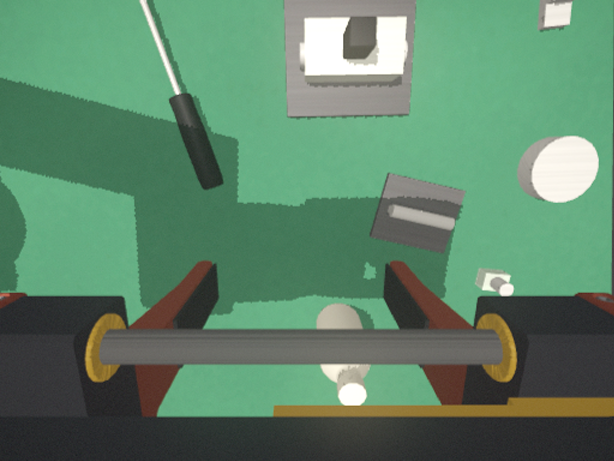

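The wrist view shows the guard knob near (360,32), exactly where my estimate projects. The bare bench to the right of the sample, around (480,-115) mm, is free, so I'm going down to the guard knob.

>>> arm_command([
  {"linear": [0.0385,0.012,0],"turn": -0.023},
  {"linear": [0.0385,0.012,0],"turn": 0},
  {"linear": [0.0385,0.012,0],"turn": 0},
  {"linear": [0.0385,0.012,0],"turn": 0},
  {"linear": [0,0,0.03],"turn": 0},
  {"linear": [0,0,0.035],"turn": 0},
  {"linear": [0,0,0.035],"turn": 0},
  {"linear": [0,0,0.035],"turn": 0},
  {"linear": [0,0,0.028],"turn": 0},
  {"linear": [0,0,0],"turn": 0},
])

```text
t: 3.15
ee_pos: [553.5, 34.2, 75.2]
orientation: [-2.39, -2.032, 0.009]
ft_force: [-0.1, 0.0, -0.4]
width: 87.7
grasp_force: 0.0
```

>>> arm_command([
  {"linear": [0,0,0],"turn": 0},
  {"linear": [0,0,0],"turn": 0},
  {"linear": [0,0,0],"turn": 0},
  {"linear": [0,0,0],"turn": 0},
  {"linear": [0,0,0],"turn": 0},
  {"linear": [0,0,0],"turn": 0},
  {"linear": [0,0,0],"turn": 0},
  {"linear": [0,0,0],"turn": 0},
], jaw=-1)

```text
t: 3.95
ee_pos: [556.3, 34.3, 78.7]
orientation: [2.39, 2.039, 0.0]
ft_force: [1.5, -0.6, 1.0]
width: 27.1
grasp_force: 1.1
```

```bash
python3 - <<'E'
from h import *
go(480,-115,160,-9)
E
```

```text
t 3.95 pos [556.3  34.3  78.7] tooly -9.1 q [0.04 0.56 1.87 0.   0.71 0.2 ] w 27.1 F [ 1.5 -0.6  1. ] grip 1.1
SHIFT mm [-159.5  -51.9  -81.3] TURN rad -0.001
```

>>> arm_command([
  {"linear": [0,0,0],"turn": 0},
  {"linear": [0,0,0],"turn": 0},
  {"linear": [0,0,0],"turn": 0},
  {"linear": [0,0,0],"turn": 0},
  {"linear": [0,0,-0.01],"turn": 0},
  {"linear": [0,0,-0.02],"turn": 0},
  {"linear": [0,0,-0.025],"turn": 0},
  {"linear": [0,0,-0.025],"turn": 0},
  {"linear": [0,0,0],"turn": 0},
  {"linear": [0,0,0],"turn": 0},
])

```text
t: 4.95
ee_pos: [556.2, 34.3, 159.0]
orientation: [2.389, 2.039, 0.001]
ft_force: [0.6, -0.1, -2.7]
width: 21.5
grasp_force: 30.0
```

```bash
python3 - <<'E'
from h import *
go(480,-115,110,-9)
E
```

```text
t 4.95 pos [556.2  34.3 159. ] tooly -9.1 q [0.04 0.44 1.84 0.   0.87 0.2 ] w 21.5 F [ 0.6 -0.1 -2.7] grip 30.0
SHIFT mm [-159.5  -51.8   48.9] TURN rad -0.001
```

>>> arm_command([
  {"linear": [-0.025,-0.008,0],"turn": 0},
  {"linear": [-0.035,-0.012,0],"turn": 0},
  {"linear": [-0.04,-0.012,0],"turn": 0},
  {"linear": [-0.035,-0.012,0],"turn": 0},
  {"linear": [-0.025,-0.008,0],"turn": 0},
  {"linear": [0,0,0],"turn": 0},
  {"linear": [0,0,0.025],"turn": 0},
  {"linear": [0,0,0.03],"turn": 0},
  {"linear": [0,0,0.02],"turn": 0},
  {"linear": [0,0,0],"turn": 0},
])

```text
t: 5.95
ee_pos: [477.5, -114.3, 80.6]
orientation: [-2.385, -2.036, 0.006]
ft_force: [-1.3, -0.1, -1.3]
width: 21.9
grasp_force: 30.0
```

>>> arm_command([
  {"linear": [0,0,0.005],"turn": 0},
  {"linear": [0,0,0.003],"turn": 0},
  {"linear": [0,0,0.002],"turn": 0},
  {"linear": [0,0,0.001],"turn": 0},
  {"linear": [0,0,0.001],"turn": 0},
  {"linear": [0,0,0],"turn": 0},
  {"linear": [0,0,0],"turn": 0},
])

```text
t: 6.65
ee_pos: [479.9, -115.6, 71.9]
orientation: [2.39, 2.039, 0.0]
ft_force: [0.1, -0.2, -2.1]
width: 22.1
grasp_force: 30.0
```

```bash
python3 - <<'E'
from h import *
go(480,-115,110,-9)
E
```

```text
t 6.65 pos [ 479.9 -115.6   71.9] tooly -9.1 q [-0.26  0.51  2.01  0.    0.62 -0.1 ] w 22.1 F [ 0.1 -0.2 -2.1] grip 30.0
SHIFT mm [  0.6   0.1 -38.1] TURN rad -0.001
```

>>> arm_command([
  {"linear": [0,0,0.002],"turn": 0},
  {"linear": [0,0,0.002],"turn": 0},
  {"linear": [0,0,0.0015],"turn": 0},
  {"linear": [0,0,0],"turn": 0},
  {"linear": [0,0,0],"turn": 0},
])

```text
t: 7.15
ee_pos: [479.7, -115.5, 66.7]
orientation: [-2.39, -2.039, 0.0]
ft_force: [-2.7, 1.0, 7.6]
width: 21.6
grasp_force: 30.0
```

>>> arm_command([
  {"linear": [0,0,0],"turn": 0},
  {"linear": [0,0,0],"turn": 0},
  {"linear": [0,0,0],"turn": 0},
  {"linear": [0,0,0],"turn": 0},
  {"linear": [0,0,0],"turn": 0},
  {"linear": [0,0,0],"turn": 0},
  {"linear": [0,0,0],"turn": 0},
], jaw=1)

```text
t: 7.85
ee_pos: [479.7, -115.5, 66.1]
orientation: [-2.39, -2.039, 0.0]
ft_force: [-0.3, 0.1, 0.1]
width: 74.5
grasp_force: 0.0
```

```bash
python3 - <<'E'
from h import *
go(496,232.5,220,-18.4)
E
```

```text
t 7.85 pos [ 479.7 -115.5   66.1] tooly -9.1 q [-0.26  0.52  2.01  0.    0.6  -0.1 ] w 74.5 F [-0.3  0.1  0.1] grip 0.0
SHIFT mm [ 346.2  -38.7 -153.9] TURN rad 0.163
```

>>> arm_command([
  {"linear": [0,0,-0.03],"turn": 0},
  {"linear": [0,0,-0.045],"turn": 0},
  {"linear": [0,0,-0.045],"turn": 0},
  {"linear": [0,0,-0.035],"turn": 0},
  {"linear": [0.026,-0.003,0],"turn": 0},
  {"linear": [0.04,-0.004,0],"turn": 0},
  {"linear": [0.04,-0.004,0],"turn": 0},
  {"linear": [0.04,-0.005,0],"turn": 0},
  {"linear": [0.04,-0.005,0],"turn": 0},
  {"linear": [0.04,-0.005,0],"turn": 0},
])

```text
t: 8.85
ee_pos: [489.4, 113.3, 221.3]
orientation: [2.39, 2.039, 0.0]
ft_force: [0.9, -0.4, 0.2]
width: 88.0
grasp_force: 0.0
```

>>> arm_command([
  {"linear": [0.04,-0.005,0],"turn": 0},
  {"linear": [0.04,-0.004,0],"turn": 0},
  {"linear": [0.04,-0.004,0],"turn": 0.083},
  {"linear": [0,0,0],"turn": 0.08},
  {"linear": [0,0,0],"turn": 0},
  {"linear": [0,0,0],"turn": 0},
])

```text
t: 9.45
ee_pos: [495.3, 232.0, 221.0]
orientation: [-2.546, -1.841, 0.001]
ft_force: [0.0, 0.3, -0.4]
width: 87.9
grasp_force: 0.0
```

```bash
python3 - <<'E'
from h import *
go(496,233,136,-18.4)
d=shot("wrist","w2",None,1.2); save(shot("scene","s2")["frame"],"s2",(190,120,360,230),4)
E
```

```text
t 9.45 pos [495.3 232.  221. ] tooly -18.3 q [ 0.42  0.34  1.82 -0.    0.99  0.74] w 87.9 F [ 0.   0.3 -0.4] grip 0.0
SHIFT mm [ 1.2  0.3 85. ] TURN rad 0.002
```

View pics/s2.png

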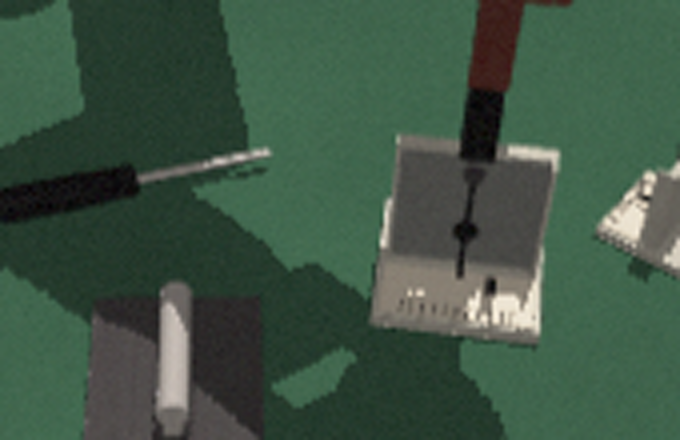

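The scene crop shows the rib bare, the fingers in line with the gauge knob, the pointer foot at about (460,270) and the index tab at (490,285), on the +y side.

>>> arm_command([
  {"linear": [0.001,0,0.02],"turn": 0},
  {"linear": [0,0,0.025],"turn": 0},
  {"linear": [0,0,0.025],"turn": 0},
  {"linear": [0,0,0.015],"turn": 0},
  {"linear": [0,0,0],"turn": 0},
  {"linear": [0,0,0],"turn": 0},
])

```text
t: 10.15
ee_pos: [496.2, 232.7, 136.5]
orientation: [-2.548, -1.837, 0.0]
ft_force: [-0.4, -0.4, 0.2]
width: 87.4
grasp_force: 0.0
```

>>> arm_command([
  {"linear": [0,0,0],"turn": 0},
  {"linear": [0,0,0],"turn": 0},
  {"linear": [0,0,0],"turn": 0},
  {"linear": [0,0,0],"turn": 0},
  {"linear": [0,0,0],"turn": 0},
  {"linear": [0,0,0],"turn": 0},
  {"linear": [0,0,0],"turn": 0},
  {"linear": [0,0,0],"turn": 0},
  {"linear": [0,0,0],"turn": 0},
  {"linear": [0,0,0],"turn": 0},
], jaw=-1)

```text
t: 11.15
ee_pos: [496.1, 233.2, 136.1]
orientation: [2.548, 1.838, 0.0]
ft_force: [0.6, 0.3, -2.0]
width: 22.3
grasp_force: 30.0
```

>>> arm_command([
  {"linear": [0,0,0],"turn": 0},
  {"linear": [0,0,0],"turn": 0},
  {"linear": [0,0,0],"turn": 0},
  {"linear": [0,0,0],"turn": 0},
  {"linear": [0,0,-0.01],"turn": 0},
  {"linear": [0,0,-0.02],"turn": 0},
  {"linear": [0,0,-0.025],"turn": 0},
  {"linear": [0,0,-0.02],"turn": 0},
  {"linear": [0,0,0],"turn": 0},
  {"linear": [0,0,0],"turn": 0},
])

```text
t: 12.15
ee_pos: [495.5, 233.1, 211.0]
orientation: [-2.548, -1.838, 0.0]
ft_force: [-0.8, -0.8, -6.3]
width: 21.8
grasp_force: 30.0
```

```bash
python3 - <<'E'
from h import *
d=load("s2"); Z=R.from_euler('z',-18.4,degrees=True)
for phi in np.arange(-.1,.45,.05):
    p=lambda x,r: ((proj(d,Z.apply([x,r*np.sin(phi),100-r*np.cos(phi)])+[496,233,0])-[190,120])*4+1.5).round(1)
    print(round(phi,2),"tab mid",p(34,75),"foot",p(17,75), "bob?",p(12,40))
# target above sample: knob grasp at sample centre
go(558.2,32,215,-9)
E
```

```text
-0.1 tab mid [442.7 284.7] foot [444.2 266.1] bob? [455.4 223.8]
-0.05 tab mid [448.4 285.7] foot [449.8 267. ] bob? [458.5 224.2]
0.0 tab mid [454.2 286.4] foot [455.5 267.7] bob? [461.6 224.6]
0.05 tab mid [460.  286.9] foot [461.2 268.2] bob? [464.8 224.9]
0.1 tab mid [465.8 287.2] foot [467.  268.5] bob? [467.9 225. ]
0.15 tab mid [471.6 287.4] foot [472.7 268.6] bob? [471.1 225.1]
0.2 tab mid [477.4 287.3] foot [478.5 268.6] bob? [474.2 225. ]
0.25 tab mid [483.3 287. ] foot [484.3 268.3] bob? [477.3 224.9]
0.3 tab mid [489.1 286.6] foot [490.  267.8] bob? [480.4 224.6]
0.35 tab mid [494.8 285.9] foot [495.7 267.1] bob? [483.5 224.2]
0.4 tab mid [500.5 285.1] foot [501.3 266.2] bob? [486.6 223.6]
t 12.15 pos [495.5 233.1 211. ] tooly -18.4 q [0.42 0.35 1.83 0.   0.97 0.74] w 21.8 F [-0.8 -0.8 -6.3] grip 30.0
SHIFT mm [-171.   122.9   -4. ] TURN rad -0.164
```

>>> arm_command([
  {"linear": [-0.014,0.01,0],"turn": 0},
  {"linear": [-0.026,0.019,0],"turn": 0},
  {"linear": [-0.03,0.022,0],"turn": 0},
  {"linear": [-0.03,0.022,0],"turn": 0},
  {"linear": [-0.03,0.022,0],"turn": 0},
  {"linear": [-0.026,0.018,0],"turn": 0},
  {"linear": [-0.015,0.01,0],"turn": -0.044},
  {"linear": [0,0,0],"turn": -0.06},
  {"linear": [0,0,0],"turn": -0.06},
  {"linear": [0,0,0],"turn": 0},
])

```text
t: 13.15
ee_pos: [557.5, 31.8, 209.4]
orientation: [-2.387, -2.039, 0.004]
ft_force: [-0.4, -0.7, -5.7]
width: 22.2
grasp_force: 30.0
```

>>> arm_command([
  {"linear": [0,0,0.01],"turn": 0},
  {"linear": [0,0,0.01],"turn": 0},
  {"linear": [0,0,0.005],"turn": 0},
  {"linear": [0,0,0],"turn": 0},
  {"linear": [0,0,0],"turn": 0},
])

```text
t: 13.65
ee_pos: [558.7, 32.3, 185.9]
orientation: [-2.389, -2.04, 0.001]
ft_force: [-0.8, -0.1, -6.1]
width: 21.7
grasp_force: 30.0
```

```bash
python3 - <<'E'
from h import *
go(558.2,32.2,178,-9)
a=shot("scene","s3",(180,140,310,240),5);b=shot("top","t3")
save(b["frame"],"t3",(205,160,305,240),6)
E
```

```text
t 13.65 pos [558.7  32.3 185.9] tooly -9.0 q [ 0.04  0.4   1.82 -0.    0.92  0.19] w 21.7 F [-0.8 -0.1 -6.1] grip 30.0
SHIFT mm [-0.2 -0.5  7.9] TURN rad 0.0
```

View pics/s3.png

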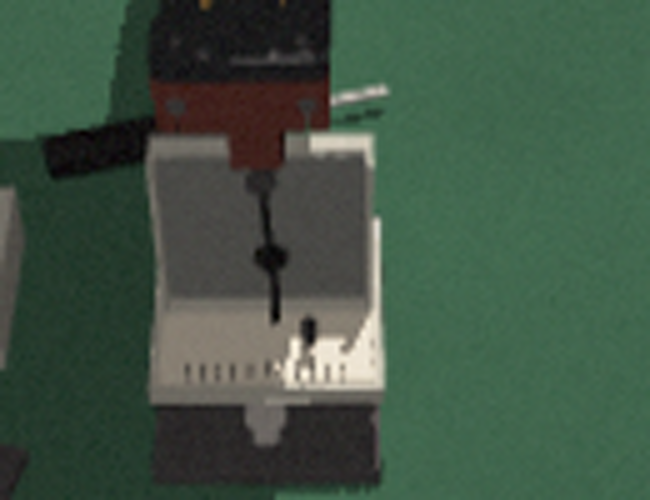

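The gauge hangs upright and square over the rib, whose end shows at (265,420). The pointer foot is at (275,320) and the tab at (308,330). Lowering onto the rib.

>>> arm_command([
  {"linear": [0,0,0.003],"turn": 0},
  {"linear": [0,0,0.002],"turn": 0},
  {"linear": [0,0,0.0015],"turn": 0},
  {"linear": [0,0,0.001],"turn": 0},
  {"linear": [0,0,0.001],"turn": 0},
  {"linear": [0,0,0],"turn": 0},
  {"linear": [0,0,0],"turn": 0},
])

```text
t: 14.45
ee_pos: [558.8, 32.2, 178.1]
orientation: [2.389, 2.04, 0.0]
ft_force: [-1.9, -0.9, 1.8]
width: 21.8
grasp_force: 30.0
```

```bash
python3 - <<'E'
from h import *
go(558.2,32.2,178,-9)
E
```

```text
t 14.45 pos [558.8  32.2 178.1] tooly -9.0 q [0.04 0.41 1.82 0.   0.91 0.19] w 21.8 F [-1.9 -0.9  1.8] grip 30.0
SHIFT mm [-0.1 -0.6  0.1] TURN rad 0.0
```

>>> arm_command([
  {"linear": [0,0,0.0005],"turn": 0},
  {"linear": [0.004,0,0],"turn": 0},
  {"linear": [0.004,0,0.0002],"turn": 0},
  {"linear": [0.004,0,0.0003],"turn": 0},
  {"linear": [0.004,0,0.0004],"turn": 0},
  {"linear": [0.004,0,0.0005],"turn": 0},
  {"linear": [0,0,0],"turn": 0},
  {"linear": [0,0,0],"turn": 0},
])

```text
t: 15.25
ee_pos: [562.0, 51.9, 176.4]
orientation: [2.388, 2.04, 0.0]
ft_force: [-2.7, -0.3, 5.2]
width: 21.8
grasp_force: 30.0
```

```bash
python3 - <<'E'
from h import *
go(558.2,32.2,178,-9); print(ctrl.get_obs()["moment"])
E
```

```text
t 15.25 pos [562.   51.9 176.4] tooly -9.0 q [ 0.07  0.42  1.81 -0.    0.91  0.23] w 21.8 F [-2.7 -0.3  5.2] grip 30.0
SHIFT mm [-20.1  -0.7  -1.6] TURN rad 0.0
[-0.26288597  0.77283068 -0.03753539]
```

>>> arm_command([
  {"linear": [0.004,0,0.0007],"turn": 0},
  {"linear": [0.004,0,0.0008],"turn": 0},
  {"linear": [0.004,0,0.0009],"turn": 0},
  {"linear": [0.004,0,0.001],"turn": 0},
  {"linear": [0,0,0],"turn": 0},
  {"linear": [0,0,0],"turn": 0},
  {"linear": [0,0,0],"turn": 0},
  {"linear": [0,0,0],"turn": 0},
  {"linear": [0,0,0],"turn": 0},
  {"linear": [0,0,0],"turn": 0},
])

```text
t: 16.25
ee_pos: [564.6, 67.9, 173.2]
orientation: [-2.389, -2.04, -0.001]
ft_force: [-3.7, 0.9, 5.6]
width: 22.2
grasp_force: 30.0
```

>>> arm_command([
  {"linear": [0,0,0],"turn": 0},
  {"linear": [0,0,0],"turn": 0},
  {"linear": [0,0,0],"turn": 0},
  {"linear": [0,0,0],"turn": 0},
  {"linear": [0,0,0],"turn": 0},
  {"linear": [0,0,0],"turn": 0},
  {"linear": [0,0,0],"turn": 0},
  {"linear": [0,0,0],"turn": 0},
  {"linear": [0,0,0],"turn": 0},
  {"linear": [0,0,0],"turn": 0},
])

```text
t: 17.25
ee_pos: [564.6, 68.0, 173.2]
orientation: [2.389, 2.04, 0.001]
ft_force: [-4.0, 1.3, 5.4]
width: 21.8
grasp_force: 30.0
```

```bash
python3 - <<'E'
from h import *
go(558.2,32.2,178,-9); print(ctrl.get_obs()["moment"])
shot("scene","s4",(195,140,295,240),6)
E
```

```text
t 17.25 pos [564.6  68.  173.2] tooly -9.0 q [0.1  0.43 1.81 0.   0.9  0.26] w 21.8 F [-4.   1.3  5.4] grip 30.0
SHIFT mm [-36.3  -0.8  -4.8] TURN rad -0.0
[ 0.01804857  0.83783421 -0.07446817]
```

View pics/s4.png

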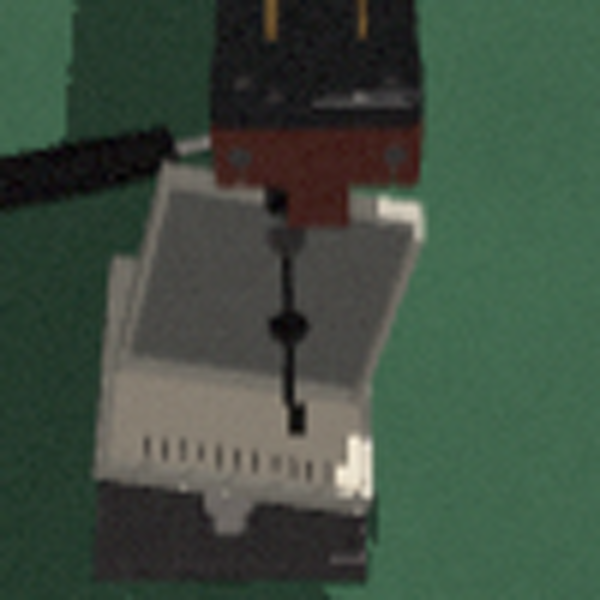

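The gauge has rocked on the rib. The pointer foot end is at about (290,400), almost in line with the tab at (297,418). I'll use the wrist camera for a closer reading.

```bash
python3 - <<'E'
from h import *
d=shot("wrist","w4",None,1.5)
K=np.array(ctrl.get_obs()["ee_pos"]); S=R.from_euler('z',-9,degrees=True)
D=load("s4")
for al in (.25,.28):
  n=S.apply([0,np.sin(al),np.cos(al)]); ty=S.apply([0,np.cos(al),-np.sin(al)]); tx=S.apply([1,0,0]); piv=K-36*n
  for dl in (-.04,0,.04):
    f=lambda x,th: piv+tx*x+75*(S.apply([0,np.sin(th),-np.cos(th)]))
    print(al,dl,"wrist x1.5: foot",(proj(d,f(10,0))*1.5).round(1),(proj(d,f(26,0))*1.5).round(1),"tab",(proj(d,f(27,dl))*1.5).round(1),(proj(d,f(41,dl))*1.5).round(1),
     "s4: foot",((proj(D,f(10,0))-[195,140])*6+2.5).round(1),((proj(D,f(26,0))-[195,140])*6+2.5).round(1),"tab",((proj(D,f(34,dl))-[195,140])*6+2.5).round(1))
E
```

```text
0.25 -0.04 wrist x1.5: foot [390.5 305.5] [415.5 305.4] tab [417.  309.9] [438.7 309.9] s4: foot [291.5 377.5] [291.4 408.1] tab [283.8 423.7]
0.25 0 wrist x1.5: foot [390.5 305.5] [415.5 305.4] tab [417.1 305.4] [438.9 305.4] s4: foot [291.5 377.5] [291.4 408.1] tab [291.4 423.7]
0.25 0.04 wrist x1.5: foot [390.5 305.5] [415.5 305.4] tab [417.2 301. ] [439.1 300.9] s4: foot [291.5 377.5] [291.4 408.1] tab [299.1 423.5]
0.28 -0.04 wrist x1.5: foot [390.5 307.2] [415.5 307.1] tab [417.  311.6] [438.8 311.6] s4: foot [288.8 377.1] [288.8 407.7] tab [281.1 423.3]
0.28 0 wrist x1.5: foot [390.5 307.2] [415.5 307.1] tab [417.1 307.1] [438.9 307.1] s4: foot [288.8 377.1] [288.8 407.7] tab [288.8 423.3]
0.28 0.04 wrist x1.5: foot [390.5 307.2] [415.5 307.1] tab [417.2 302.7] [439.1 302.6] s4: foot [288.8 377.1] [288.8 407.7] tab [296.4 423.1]
```

View pics/w4.png

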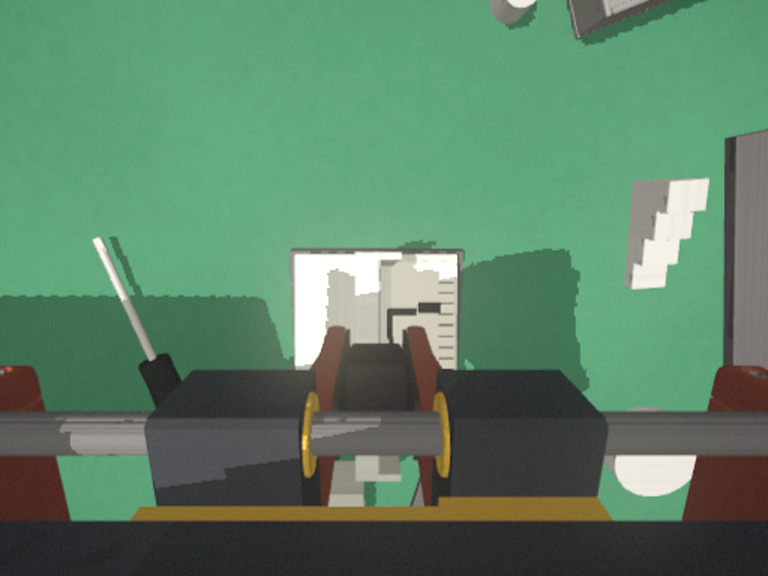

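The wrist picture shows the foot bar at about (402,312) and the tab at (430,307), so the tab is roughly 0.04 rad further towards +y. I'll get sub-pixel values from code.

```bash
cat >> h.py <<'E'
def delta(d):
    g=cv2.cvtColor(d["frame"],cv2.COLOR_BGR2GRAY).astype(float)
    def cen(u0,u1,v0,v1):
        w=np.clip(np.median(g[v0:v1,u0:u1])-25-g[v0:v1,u0:u1],0,None); w=w.sum(1); return (w*np.arange(v0,v1)).sum()/w.sum()
    return cen(264,275,199,214),cen(281,292,197,212)
E
python3 - <<'E'
from h import *
d=load("w4"); g=cv2.cvtColor(d["frame"],cv2.COLOR_BGR2GRAY)
print(g[198:216,256:298:2]); f,t=delta(d); print(f,t,(f-t)*1.5/111)
E
```

```text
[[191 193 197 208 209 208 207 208 208 207 208 207 206 207 206 207 206 206
  206 205 205]
 [191 192 199 208 208 207 207 207 208 207 207 207 207 206 206 208 206 206
  207 206 205]
 [190 194 197 207 207 209 207 208 208 208 207 206 199 196 198 198 199 198
  197 205 206]
 [190 193 197 208 207 208 208 207 208 208 207 200 157 156 155 157 154 154
  155 182 182]
 [189 194 196 208 209 208 207 207 207 207 208 188  74  77  75  71  71  73
   72 134 152]
 [190 192 198 207 208 207 209 207 207 207 207 168  79  79  74  74  75  72
   74 191 205]
 [189 193 189 199 199 199 199 198 199 199 198 167  78  78  74  74  73  74
   73 205 205]
 [190 174 150 158 159 157 159 157 158 157 156 167  76  75  73  74  69  74
   72 205 205]
 [191 116  83  85  81  81  81  78  77  80  80 167  77  75  76  75  74  72
   74 205 204]
 [190  83  82  85  81  84  83  79  79  78  78 179  78  76  76  75  74  74
   71 205 205]
 [191  83  81  84  82  84  78  78  77  76  78 199 131 130 129 131 129 129
  101 187 185]
 [191  86  82  94  92  92  91  90  89  88  89 204 189 190 188 187 188 188
  154 141 141]
 [191  80  86 163 162 163 161 162 161 162 160 207 206 205 205 205 205 205
  186 188 189]
 [190  83  81 208 207 207 207 206 207 206 206 206 206 205 206 205 205 204
  204 205 204]
 [189  83  80 206 208 207 207 207 206 206 207 205 206 206 205 205 206 205
  204 205 204]
 [190  81  82 208 207 206 206 206 208 207 205 206 205 205 205 204 206 205
  205 205 205]
 [190  81  83 208 207 207 207 207 206 207 205 206 205 207 205 206 206 206
  205 205 205]
 [188  82  85 206 208 206 207 207 207 207 206 205 207 206 206 205 206 204
  195 190 189]]
207.44449081803006 204.51133909287256 0.03963718547510136
```

>>> arm_command([
  {"linear": [0.0018,0,0.0005],"turn": 0},
  {"linear": [0.0018,0,0.0005],"turn": 0},
  {"linear": [0.0019,0,0.0005],"turn": 0},
  {"linear": [0,0,0],"turn": 0},
  {"linear": [0,0,0],"turn": 0},
  {"linear": [0,0,0],"turn": 0},
  {"linear": [0,0,0],"turn": 0},
  {"linear": [0,0,0],"turn": 0},
  {"linear": [0,0,0],"turn": 0},
  {"linear": [0,0,0],"turn": 0},
])

```text
t: 18.35
ee_pos: [565.5, 73.2, 171.7]
orientation: [2.389, 2.04, 0.001]
ft_force: [-2.5, 0.2, 6.2]
width: 22.0
grasp_force: 30.0
```

>>> arm_command([
  {"linear": [0,0,0],"turn": 0},
  {"linear": [0,0,0],"turn": 0},
  {"linear": [0,0,0],"turn": 0},
  {"linear": [0,0,0],"turn": 0},
  {"linear": [0,0,0],"turn": 0},
  {"linear": [0,0,0],"turn": 0},
  {"linear": [0,0,0],"turn": 0},
  {"linear": [0,0,0],"turn": 0},
  {"linear": [0,0,0],"turn": 0},
  {"linear": [0,0,0],"turn": 0},
])

```text
t: 19.35
ee_pos: [565.5, 73.2, 171.7]
orientation: [2.389, 2.04, 0.001]
ft_force: [-2.9, -0.0, 5.5]
width: 21.9
grasp_force: 30.0
```

>>> arm_command([
  {"linear": [0,0,0],"turn": 0},
  {"linear": [0,0,0],"turn": 0},
  {"linear": [0,0,0],"turn": 0},
  {"linear": [0,0,0],"turn": 0},
  {"linear": [0,0,0],"turn": 0},
  {"linear": [0,0,0],"turn": 0},
  {"linear": [0,0,0],"turn": 0},
  {"linear": [0,0,0],"turn": 0},
  {"linear": [0,0,0],"turn": 0},
  {"linear": [0,0,0],"turn": 0},
])

```text
t: 20.35
ee_pos: [565.5, 73.2, 171.7]
orientation: [2.389, 2.04, 0.001]
ft_force: [-2.7, -0.4, 6.0]
width: 21.8
grasp_force: 30.0
```

```bash
python3 - <<'E'
from h import *
go(558.2,32.2,178,-9)
d=shot("wrist","w5",(190,150,320,260),6); g=cv2.cvtColor(d["frame"],cv2.COLOR_BGR2GRAY)
print(g[198:218,[260,266,270,274,282,286,290]].T); f,t=delta(d); print(f,t,(f-t)*1.5/111)
E
```

```text
t 20.35 pos [565.5  73.2 171.7] tooly -9.0 q [0.11 0.43 1.8  0.   0.9  0.26] w 21.8 F [-2.7 -0.4  6. ] grip 30.0
SHIFT mm [-41.7  -0.8  -6.3] TURN rad -0.0
[[190 190 190 191 191 191 189 190 182 144  83  81  82  82  78  82  78  77
   79  80]
 [208 208 208 209 209 208 207 208 199 157  80  80  77  92 160 208 208 207
  207 208]
 [207 208 207 207 207 208 207 208 198 157  78  77  77  88 159 208 206 206
  207 206]
 [208 208 207 207 207 208 207 209 198 157  74  79  75  88 160 207 207 207
  192 134]
 [207 208 208 207 207 207 207 191 124  70  73  71  73  73  86 159 205 207
  206 196]
 [207 206 207 207 207 208 206 191 125  69  71  68  71  71  84 159 207 206
  206 206]
 [206 206 206 206 207 206 206 190 122  66  69  70  68  67  84 158 206 206
  205 206]]
209.43835341365462 208.71682075753057 0.009750441298973709
```

View pics/w5.png

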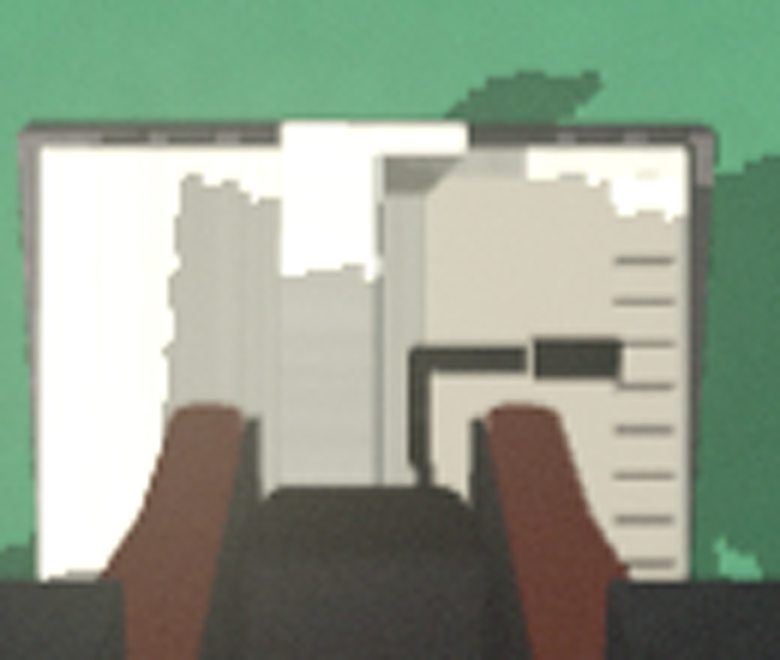

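The foot and tab are now in line, both centred near row 358 of the crop. The half-level edges give native rows 209.47 and 209.25, a difference of about 0.003 rad. I'll check that the middle of the base is on the rib and that the pointer is still.

```bash
python3 - <<'E'
from h import *
d=load("w5"); o=ctrl.get_obs(); K=np.array(o["ee_pos"]); S=R.from_euler('z',-9,degrees=True); C=np.array([558.2,32.2,32])
for al in np.arange(.22,.40,.02):
  n=S.apply([0,np.sin(al),np.cos(al)]); ty=S.apply([0,np.cos(al),-np.sin(al)]); b=K-136*n
  print(al.round(2),"top edge row",proj(d,b+12*n+55*ty)[1].round(1),"low edge",proj(d,b+55*ty)[1].round(1),"s",((b-C)@ty).round(1),"gap",((b-C)@n-10).round(1))
print("seen",150+147/6,150+124/6)
def edge(d):
    g=cv2.cvtColor(d["frame"],cv2.COLOR_BGR2GRAY).astype(float)
    def c(us,v0,v1):
        p=g[v0:v1,us].mean(1)<144; q=g[v0:v1,us].mean(1); i=np.where(p)[0]; a,b=i[0],i[-1]
        return v0+((a-1+(q[a-1]-144)/(q[a-1]-q[a]))+(b+(144-q[b])/(q[b+1]-q[b])))/2
    return c(slice(265,274),200,216),c(slice(281,289),200,216)
f,t=edge(d); print(f,t,(f-t)*1.5/111)
f,t=edge(ctrl.get_image("wrist")); print(f,t,(f-t)*1.5/111)
E
```

```text
0.22 top edge row 163.1 low edge 163.9 s 10.2 gap -0.6
0.24 top edge row 165.7 low edge 166.5 s 7.3 gap -0.4
0.26 top edge row 168.2 low edge 169.2 s 4.4 gap -0.3
0.28 top edge row 170.7 low edge 171.8 s 1.4 gap -0.2
0.3 top edge row 173.3 low edge 174.5 s -1.5 gap -0.2
0.32 top edge row 175.8 low edge 177.1 s -4.4 gap -0.3
0.34 top edge row 178.3 low edge 179.8 s -7.3 gap -0.4
0.36 top edge row 180.8 low edge 182.4 s -10.2 gap -0.6
0.38 top edge row 183.4 low edge 185.0 s -13.1 gap -0.8
seen 174.5 170.66666666666666
209.4624936908049 209.24831513851203 0.0028943047607145746
209.42793146353537 209.2400497512438 0.002538942057994389
```

```bash
python3 - <<'E'
from h import *
shot("scene","fin",None,1.5)
E
```

```text
(no output)
```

View pics/fin.png

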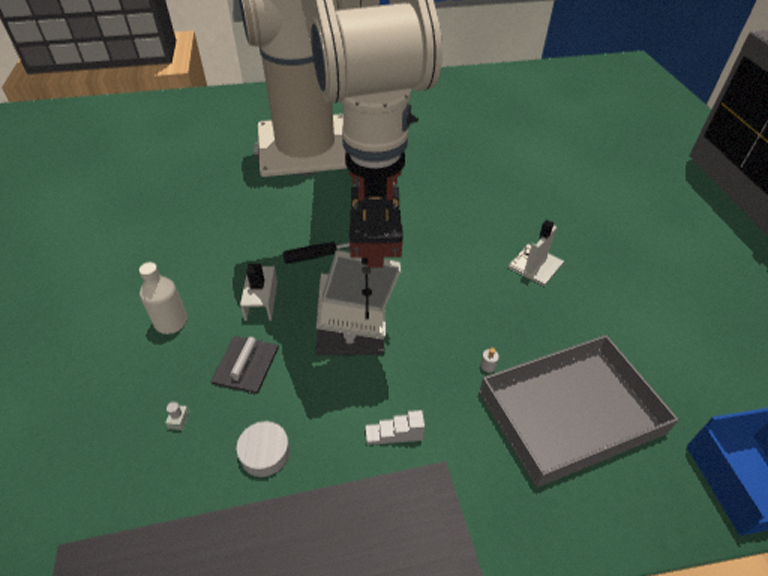

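The guard stands upright on bare bench at (257,290), the gauge is held rocked on the rib with its foot in line with the tab, and nothing else has moved. Handing in.

```bash
python3 -c "
from workcell import ctrl
print(ctrl.close_job())"
```

```text
the job is handed in; nothing more can be done
None
```

I handed the job in at about 20 s on the robot's clock: the guard stands upright on the bare bench clear of the sample, and the gauge is held rocked about 0.3 rad on the rib, with its pointer still and within about 0.003 rad of the index tab.

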